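# Hold the drill guide over a jar lid

### The arm

A 6-joint arm with a two-finger parallel gripper is mounted at the origin on the work surface. World frame = base frame: x ahead of the robot, y to its left, z up, the work surface at z = 0. Lengths are in m, angles in rad, forces in N, time in s.
With the tool pointing down it reaches from about 0.35 to 0.975 m from the base axis. Payload 4.9 kg.
Tool frame: the origin (TCP) lies at the very end of the fingers, on their centre line; the grasp point (between the pads) lies 19 mm behind it; z points along the fingers, y is the direction in which the jaws open and shut (so a half turn about z gives the same grasp; the last joint's range is limited). The gripper opens to 85 mm and grips with 20 to 120 N. Pads are 22 mm wide; open, the fingers measure 114 mm over their backs; the gripper's body (76 mm by 85 mm) begins 54 mm behind the grasp point. The pads swing forward as they close: fully open they stand 13 mm farther back than shut.
Start: joints at [1.19, 0.053, 1.613, -0, 1.476, -0.119], TCP at [0.162, 0.604, 0.231] pointing down, gripper open.
Joint ranges: [-3.01, 3.01], [-1.01, 2.22], [0.06, 2.58], [-1.02, 4.17], [0.09, 2.62], [-3.14, 3.14]. Speed limits (rad/s): [2.57, 2.57, 3.14, 3.14, 3.14, 3.14].

### API

Orientations are given as a unit quaternion [w, x, y, z].
In Python, from plant import monitor, eyes, manip gives the robot as it stands.
- The arm moves only by the tool step_arm, never from a script. Its argument "motion" is a list of rows, each a list of 7 numbers: the shift along the world's x, y, z scaled (see below), then the turn, a rotation vector about the world's x, y, z scaled (see below), then the closure in counts, from 0 (fully open) to 255 (shut). In form: [[x, y, z, ax, ay, az, grip], ...]. A call has 1 to 10 rows; each row is the pose to reach, as a shift and turn from the pose commanded when the call began; what a row does not reach only later rows make up. The controller multiplies each number of a shift by 0.5 m and each number of a turn by 1.5 rad. A row lasts 1/10 s, in which the tool goes at most 50 mm and 8.59 degrees, less where a joint would pass 70% of its speed; a pose out of reach is approached as far as the arm can. A call with a number of a shift or a turn outside -1 to 1 is refused whole. A call with a gripper value outside its range is refused whole. The fingers move at their own pace and stop on an object; the grip force is fixed at half the most. Time passes only in rows, so rows that repeat a pose let the fingers close. It gives the time, the measured TCP pose, the force and the opening at its end, in the units of the state.
- monitor.state(): the state, without advancing time (a new reading comes with each control period).
- eyes.grab_frame(name): name is "side" or "top" or "wrist"; returns a dict with "pixels" (400x640x3 uint8, red, green, blue), "mtx" (3x3 intrinsics, pixels), "rvec" (rotation vector, rad) and "tvec" (3), from world to camera coordinates, as OpenCV has them; the wrist camera has in their place "hand_eye" (4x4, takes a point from camera to tool coordinates, whose origin is the TCP and whose axes are the flange's). Camera axes: x right, y down, z forward; pixel columns grow to the right and rows downward; lengths in m; the calibration is good to about 2 mm. A picture is of the moment at which its call begins: read the wrist's pose just before it. There is no depth.
- manip.job_done(): hands the job in, once; it reports no verdict.
Trained networks look in the newest picture that a camera, given by its name, has taken for a name from the list of things; names that differ only in an ending like _2 or _b are one class to them, and where a whole thing is asked for, a point or a joint stands for the part that bears it (a point fixed in the world has none). Each returns a list of dicts, best first, with "p" (0 to 1); they miss things now and then, are a little off and sometimes report something else, mostly with a low value. They report only what shows in the picture. A call takes as long as a camera call. They do not tell look-alikes from the thing itself.
- eyes.look_for(name, camera): "box" ([centre column, centre row, width, height] in pixels, round what is visible of it).
- eyes.pinpoint(name, camera): "uv" ([column, row] in pixels: a listed point, or the origin of a listed thing).
The state is a dict: "time": time; "joint_pos": joint angles; "joint_vel": joint speeds; "joint_efforts": joint torques, N m; "tool_pos": TCP position; "tool_rot": TCP orientation; "contact_force": force on the tool from outside, world axes, zero at the start; "ft_torque": the same for the moment, N m; "gripper_width": opening from 0.0 (shut) to 1.0 (fully open).
Only numpy, scipy, OpenCV 4.12 (cv2) and the standard library are available. Lean on these libraries where they do the work, as an engineer would, in place of code of your own. Each camera call takes 0.05 s, during which the arm holds its last target.

### The job

I want to drill a vent hole in the jar lid. Take the lid from the sloping stand and seat it rim-down, flat, in the round pocket of the jig and let go of it; then take the slide's upright wooden handle, pull the slide out against its spring until its pointer is level with the index pin (which brings the guide hole over the middle of the lid), and finish while still gripping the handle and keeping it there for me. Leave the jar and the saucer where they are.

Things in the scene. Friction and masses are not known exactly. Their poses are not given: they have to be found in the camera images.
- lid: White plastic ribbed screw-top lid, 54 mm outside diameter, 25 mm high, open below, 3 mm wall, 4 mm closed top, about 30 g. Origin: centre of its open rim's plane; z points from the rim to the closed top. It starts on the sloping stand, rim against the slope, z tilted 0.36 rad (about 20 deg) from vertical towards the stand's -x. It is round: its x and y do not matter.
- stand: Small fixed wooden stand. Foot 100 x 70 x 8 mm; above it a board 74 mm along the slope, 40 mm wide (narrower than the lid, so fingers pass either side), 8 mm thick, rising by 20 deg towards the stand's +x; a ledge 30 mm wide, 15 mm high stops the lid at the low end. Origin: centre of the foot's underside; y is level, across the slope. Middle of the board's top is 55 mm above it.
- jig: Fixed drilling jig: plywood board 260 (x) x 150 (y) x 20 mm (z) with a round pocket and, beside it, a slide with a handle and a guide arm. Origin: centre of the board's underside; z up. The slide is pulled out towards the jig's -x. Its bar is 24 mm wide, centred at y = 40 mm, top at z = 32 mm, and sticks out past the board's -x end when pulled.
- pocket (a point): Centre of the pocket's floor, (0, -35, 12) mm in the jig's frame, axes as the jig's. Pocket 58 mm across, 8 mm deep (mouth at z = 20 mm, chamfered); a seated lid stands 17 mm proud. A boss 34 mm across, 10 mm high in its middle goes inside the lid. From the pocket's centre it is 63 mm to the slide's bar (+y) and, slide home, 58 mm to the guide arm (+x).
- handle (a point): Centre of the top of the slide's upright wooden handle, 14 mm (jig x) by 30 mm (jig y) in section, rising 48 mm from the bar (z = 32 to 80 mm). It moves with the slide; with the slide home it is at (-50, 40, 80) mm in the jig's frame.
- pointer (a point): Tip of the small upright metal nib, 4 mm wide, on the slide bar's +y edge; moves with the slide; with the slide home at (60, 61, 32) mm in the jig's frame.
- mark (a point): Top of the fixed dark steel index pin, 6 mm in diameter and 18 mm high, standing on the board just outside the slide bar, at (-15, 64, 38) mm in the jig's frame. The slide is right when the pointer has the same jig x as this pin.
- bush (a point): Centre of the 12 mm guide hole at the underside of the guide plate (34 mm square, 8 mm thick), on the slide's arm, 6 mm above a seated lid's top; over the pocket's centre when the slide is at the mark.
- guide (a joint): The slide, m: 0 = home (spring shut), grows as the handle is pulled towards the jig's -x, 0.075 = pointer level with the index pin, 0.100 = end stop. The spring pulls it home with about 4 N at 0, 10 N at the mark and 12 N at the stop; let go, it returns home.
- jar: Bystander: open white plastic jar, 72 mm in diameter, 105 mm high, standing alone. Origin under its centre.
- saucer: Bystander: low terracotta saucer, 110 mm across, 20 mm high. Origin under its centre.
Not all that is in view belongs to the job. What is meant by the lid is not yellow, and is the larger of those in its own colour.

How it is judged:
By the outcome, as a careful person would: the job done as asked, in the order asked, and still so for the second after the job is handed in, while the arm keeps its last pose, push and grip.
It also fails if it takes over 51 s, if anything falls off the work surface, if the arm or the gripper's body presses on something with over 40 N, if the wrist force passes 120 N, or if a joint passes its speed limit or range.

## Working session

There is one attempt and no reset: what is moved stays moved. The work goes in short steps, Python scripts to look and compute and a tool call to move; the robot and the scene stay as the last step left them, time stands still between calls to the robot, and variables do not carry over. Pictures are saved under pics/ and viewed, and the job is handed in when it is done.

Besides the shell and the picture viewer there is one more tool, called by a JSON object that holds its "method" and its "body", one argument or row to a line. step_arm: Moves the arm, as the interface text tells. Its arguments: {"type":"object","properties":{"motion":{"type":"array","items":{"type":"array","items":{"type":"number"}}}},"required":["motion"]}

```bash
ls; mkdir -p pics; cat > h.py <<'E'
import numpy as np, cv2
from plant import monitor, eyes, manip
def grab(n,fn=None):
    f=eyes.grab_frame(n)
    if fn: cv2.imwrite('pics/'+fn,cv2.cvtColor(f['pixels'],cv2.COLOR_RGB2BGR))
    return f
E
python3 - <<'E'
from h import *
s=monitor.state(); print(s)
for n in ['side','top','wrist']:
    f=grab(n,n+'0.png')
    print(n,{k:np.round(v,4).tolist() for k,v in f.items() if k!='pixels'})
    np.save(n+'.npy',{k:v for k,v in f.items() if k!='pixels'},allow_pickle=True)
    for t in ['lid','stand','jig','pocket','handle','pointer','mark','bush','jar','saucer']:
        print(t,[(np.round(d['uv']).tolist(),round(d['p'],2)) for d in eyes.pinpoint(t,n)[:4]])
    print('box lid',[(np.round(d['box']).tolist(),round(d['p'],2)) for d in eyes.look_for('lid',n)])
print(monitor.state()['time'])
E
```

```text
pics
{'time': 0.0, 'joint_pos': array([ 1.18996607e+00,  5.33770000e-02,  1.61430243e+00,  1.03541917e-05,
        1.47597795e+00, -1.19002590e-01]), 'joint_vel': array([-0.0007456 , -0.00057322,  0.00099201, -0.00107174, -0.00040383,
       -0.00061824]), 'joint_efforts': array([ 1.32181063e-03, -3.93706620e+01, -3.70165443e+01, -8.21990352e-05,
        7.04276143e-03, -2.83819773e-06]), 'tool_pos': array([0.1615451 , 0.60311947, 0.23004549]), 'tool_rot': array([-2.60320143e-04,  1.30540630e-01,  9.91442423e-01, -9.99015428e-04]), 'contact_force': array([ 0.26545415, -0.02550047,  0.14495601]), 'ft_torque': array([ 0.04249993, -0.03507818, -0.02656433]), 'gripper_width': 1.00114835665735}
side {'mtx': [[418.6251, 0.0, 315.4332], [0.0, 418.6251, 200.6926], [0.0, 0.0, 1.0]], 'rvec': [0.7078, -2.6487, 1.1244], 'tvec': [0.4729, 0.2447, 0.8959]}
lid [([196.0, 349.0], 0.93), ([217.0, 282.0], 0.75), ([256.0, 261.0], 0.69)]
stand [([219.0, 295.0], 0.9)]
jig [([310.0, 196.0], 0.95), ([309.0, 202.0], 0.19)]
pocket [([309.0, 201.0], 0.73)]
handle [([299.0, 160.0], 0.97)]
pointer [([335.0, 170.
[... 618 characters left out ...]
.0], 0.71), ([345.0, 182.0], 0.67)]
handle [([354.0, 154.0], 0.91)]
pointer [([370.0, 194.0], 0.6)]
mark [([369.0, 166.0], 0.85)]
bush [([342.0, 209.0], 0.87)]
jar [([474.0, 204.0], 0.68)]
saucer [([270.0, 248.0], 0.94)]
box lid [([206.0, 178.0, 20.0, 22.0], 0.9), ([174.0, 190.0, 18.0, 13.0], 0.77), ([256.0, 182.0, 16.0, 22.0], 0.63), ([355.0, 182.0, 38.0, 63.0], 0.28)]
wrist {'mtx': [[322.4507, 0.0, 321.0912], [0.0, 322.4507, 195.1023], [0.0, 0.0, 1.0]], 'hand_eye': [[-0.0005, -0.9584, -0.2853, 0.0741], [1.0, -0.0005, -0.0001, 0.0003], [-0.0, -0.2853, 0.9584, -0.143], [0.0, 0.0, 0.0, 1.0]]}
lid []
stand []
jig []
pocket []
handle []
pointer []
mark []
bush []
jar []
saucer []
box lid []
1.8
```

```bash
python3 - <<'E'
import cv2
for n,(a,b,c,d) in {'side':(150,110,450,400),'top':(140,110,520,300)}.items():
    im=cv2.imread(f'pics/{n}0.png')[b:d,a:c]
    s=min(800/im.shape[1],600/im.shape[0]); cv2.imwrite(f'pics/{n}0c.png',cv2.resize(im,None,fx=s,fy=s,interpolation=cv2.INTER_CUBIC)); print(s)
E
```

```text
2.0689655172413794
2.1052631578947367
```

View pics/side0c.png

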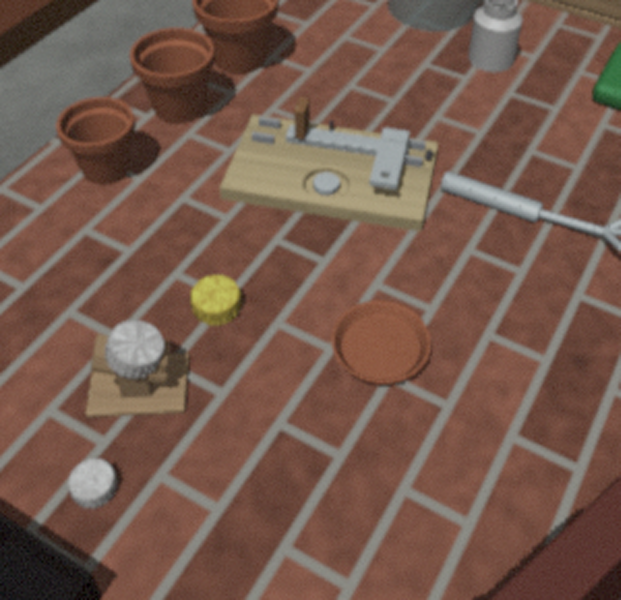

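View pics/top0c.png

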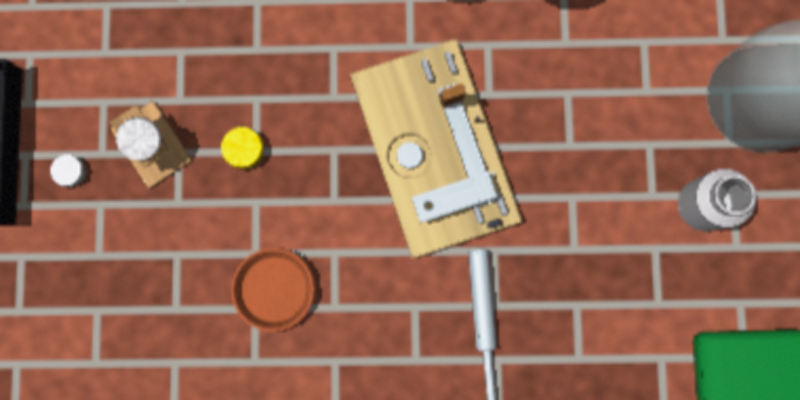

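View pics/wrist0.png

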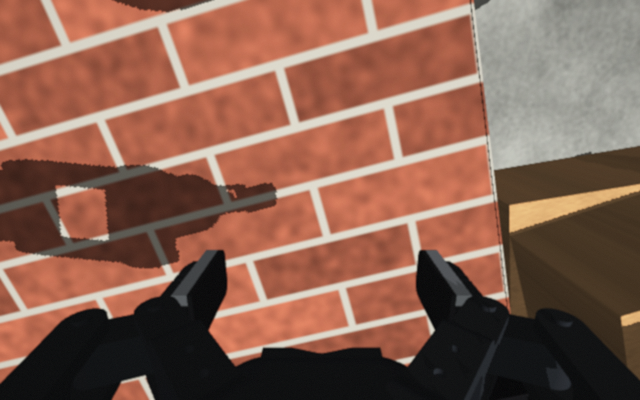

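```bash
cat >> h.py <<'E'
from scipy.optimize import least_squares
C={n:np.load(n+'.npy',allow_pickle=True).item() for n in ['side','top']}
def proj(n,P):
    c=C[n]; return cv2.projectPoints(np.atleast_2d(P).astype(float),c['rvec'],c['tvec'],c['mtx'],None)[0][:,0]
def planez(n,uv,z):
    c=C[n];R=cv2.Rodrigues(c['rvec'])[0];o=-R.T@c['tvec'].ravel()
    d=R.T@np.linalg.inv(c['mtx'])@np.array([*uv,1.]);return o+d*(z-o[2])/d[2]
def pose(p,P):
    c,s=np.cos(p[2]),np.sin(p[2]); P=np.atleast_2d(P);
    return np.c_[p[0]+c*P[:,0]-s*P[:,1],p[1]+s*P[:,0]+c*P[:,1],P[:,2]]
E
cat > fit.py <<'E'
from h import *
J={'pocket':(0,-35,12),'handle':(-50,40,80),'pointer':(60,61,32),'mark':(-15,64,38)}
obs=[('side','pocket',(309,201)),('side','handle',(299,160)),('side','pointer',(335,170)),('side','mark',(309,168)),
('top','pocket',(332,181)),('top','handle',(354,154)),('top','pointer',(370,194)),('top','mark',(369,166))]
def r(p): return np.concatenate([proj(n,pose(p,np.array(J[k])/1e3))[0]-uv for n,k,uv in obs])
best=min((least_squares(r,[*planez('top',(345,182),0.02)[:2],y],loss='soft_l1') for y in np.arange(-3,3,.8)),key=lambda s:s.cost)
print('jig',best.x,best.cost,np.round(r(best.x).reshape(-1,2),1).tolist())
for n,uvs in {'side':[(217,282),(217,278),(219,295)],'top':[(204,177),(206,178),(208,180)]}.items():
    for uv in uvs: print(n,uv,planez(n,uv,0.06),planez(n,uv,0))
for n,uvs in {'side':[(196,349),(389,138),(331,275),(256,261)],'top':[(173,190),(474,204),(270,248),(256,182)]}.items():
    for uv in uvs: print(n,uv,planez(n,uv,0.0))
E
python3 fit.py
```

```text
jig [ 0.60556278 -0.07429018  3.4051774 ] 18.178329610851055 [[-3.5, -0.6], [-3.9, 0.1], [0.6, 5.9], [0.7, 0.9], [0.7, 2.3], [0.7, -0.6], [2.4, -0.8], [-3.2, 0.7]]
side (217, 282) [0.60705644 0.30444751 0.06      ] [0.64081401 0.27606857 0.        ]
side (217, 278) [0.61339661 0.29659758 0.06      ] [0.6476748  0.26757405 0.        ]
side (219, 295) [0.58367231 0.32708254 0.06      ] [6.15509710e-01 3.00562261e-01 1.11022302e-16]
top (204, 177) [0.6110958  0.31024437 0.06      ] [0.62288289 0.3291895  0.        ]
top (206, 178) [0.60823119 0.30466569 0.06      ] [0.61985941 0.32330142 0.        ]
top (208, 180) [0.60260168 0.29902309 0.06      ] [0.61391768 0.31734587 0.        ]
side (196, 349) [0.5761442  0.42091609 0.        ]
side (389, 138) [ 0.51712046 -0.43578205  0.        ]
side (331, 275) [0.42869338 0.13019584 0.        ]
side (256, 261) [0.59957536 0.18388272 0.        ]
top (173, 190) [0.58640736 0.41814461 0.        ]
top (474, 204) [ 0.53348967 -0.43346871  0.        ]
top (270, 248) [0.4178085  0.13744008 0.        ]
top (256, 182) [0.6058074  0.17856084 0.        ]
```

{"method": "step_arm", "body": {
  "motion": [
    [0.94,-0.62,0.02,0,0,0,0],
    [0.94,-0.62,0.02,0,0,0,0],
    [0.94,-0.62,0.02,0,0,0,0],
    [0.94,-0.62,0.02,0,0,0,0],
    [0.94,-0.62,0.02,0,0,0,0],
    [0.94,-0.62,0.02,0,0,0,0],
    [0.94,-0.62,0.02,0,0,0,0],
    [0.94,-0.62,0.02,0,0,0,0],
    [0.94,-0.62,0.02,0,0,0,0],
    [0.94,-0.62,0.02,0,0,0,0]
  ]
}}

```text
time: 2.8
tool_pos: [0.5807, 0.327, 0.2404]
tool_rot: [0.0, 0.131, 0.991, 0.0]
contact_force: [0.3, 1.3, 1.0]
gripper_width: 1.002
```

{"method": "step_arm", "body": {
  "motion": [
    [0.08,-0.06,0,0,0,0,0],
    [0.08,-0.06,0,0,0,0,0],
    [0.08,-0.06,0,0,0,0,0]
  ]
}}

```text
time: 3.1
tool_pos: [0.6196, 0.2976, 0.2397]
tool_rot: [-0.001, 0.132, 0.991, 0.0]
contact_force: [-0.3, 0.5, -0.9]
gripper_width: 1.005
```

```bash
cat >> h.py <<'E'
from scipy.spatial.transform import Rotation as Rn
def wristcam(fn=None):
    s=monitor.state(); f=grab('wrist',fn)
    w,x,y,z=s['tool_rot']; T=np.eye(4);T[:3,:3]=Rn.from_quat([x,y,z,w]).as_matrix();T[:3,3]=s['tool_pos']
    Tc=np.linalg.inv(T@f['hand_eye']); c=dict(mtx=f['mtx'],rvec=cv2.Rodrigues(Tc[:3,:3])[0],tvec=Tc[:3,3])
    return s,f,c
E
python3 - <<'E'
from h import *
s,f,c=wristcam('w1.png'); np.save('w1.npy',c,allow_pickle=True); C['w']=c
print(s['time'],s['tool_pos'],s['tool_rot'],s['joint_pos'])
for t in ['lid','stand']:
    for d in eyes.pinpoint(t,'wrist')[:3]: print(t,d,planez('w',d['uv'],0.055))
print(eyes.look_for('lid','wrist')[:3])
E
```

```text
3.1 [0.61959282 0.29758851 0.2397201 ] [-5.35225156e-04  1.31567139e-01  9.91307117e-01  2.18343630e-05] [ 3.39385395e-01  1.92740213e-01  1.44666141e+00  5.26177528e-04
  1.50312495e+00 -9.67547328e-01]
lid {'uv': [225.6, 179.0], 'p': 0.9} [0.5991082  0.20002893 0.055     ]
lid {'uv': [413.6, 104.6], 'p': 0.84} [0.57660442 0.40328879 0.055     ]
lid {'uv': [330.8, 168.1], 'p': 0.69} [0.61662136 0.30905385 0.055     ]
[{'box': [327.9, 168.3, 55.2, 59.5], 'p': 0.82}, {'box': [220.8, 182.9, 49.7, 50.7], 'p': 0.58}, {'box': [419.1, 106.6, 42.0, 43.2], 'p': 0.56}]
```

View pics/w1.png

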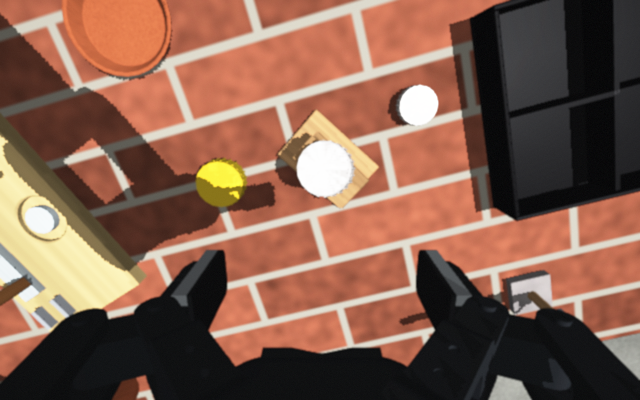

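```bash
python3 - <<'E'
import cv2
im=cv2.imread('pics/w1.png')[95:220,260:400]
cv2.imwrite('pics/w1c.png',cv2.resize(im,None,fx=4.8,fy=4.8,interpolation=cv2.INTER_CUBIC))
im=cv2.imread('pics/side0.png')[255:325,180:250]
cv2.imwrite('pics/s0c.png',cv2.resize(im,None,fx=8,fy=8,interpolation=cv2.INTER_CUBIC))
E
```

```text
(no output)
```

View pics/w1c.png

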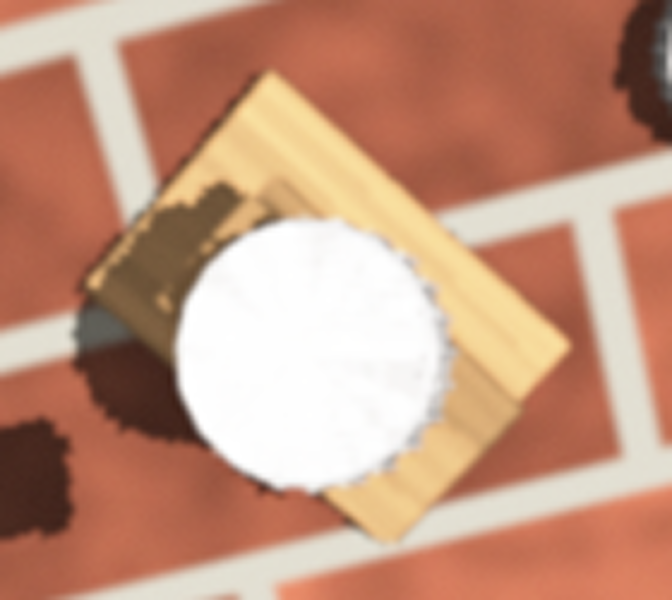

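View pics/s0c.png

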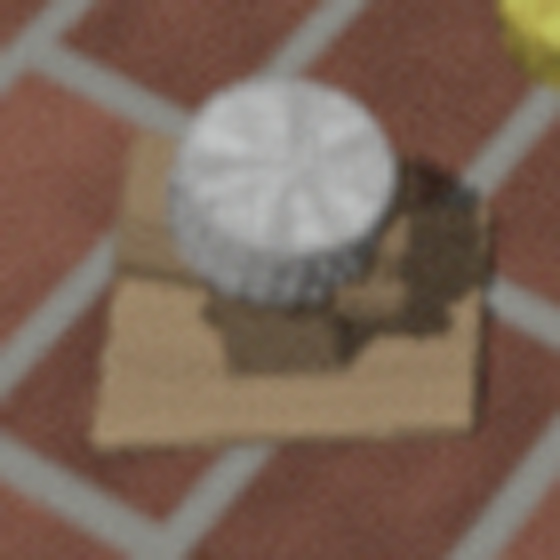

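```bash
cat > fit2.py <<'E'
from h import *
C['w']=np.load('w1.npy',allow_pickle=True).item()
uv=np.array([(316.3,109.6),(378.8,166.9),(341.3,207.5),(278.8,154.4)])
M=np.array([(-50,35,8),(50,35,8),(50,-35,8),(-50,-35,8)])/1e3
res=[]
for sgn in (1,-1):
    MM=M*[1,sgn,1]
    f=lambda p:(proj('w',pose(p,MM))-uv).ravel()
    for y in np.arange(-3,3,1):
        r=least_squares(f,[.62,.31,y]); res.append((r.cost,r.x,f(r.x)))
b=min(res,key=lambda r:r[0]); print('stand',b); p=b[1]
# lid as outline hull of two circles, params d along slope, e across
th=np.linspace(0,2*np.pi,72,endpoint=False); a=0.349
def lidpts(p,d,e,dz=0):
    ux=np.array([np.cos(a),0,np.sin(a)]); n=np.array([-np.sin(a),0,np.cos(a)]); o=np.array([0,e,.055+dz])+ux*d
    pts=[o+.027*(np.cos(t)*ux+np.sin(t)*np.array([0,1,0]))+h*n for h in(0,.025) for t in th]
    return pose(p,np.array(pts)),pose(p,o)[0],pose([0,0,p[2]],n)[0]
for cam,img,box in [('w','w1',(285,125,370,215)),('side','side0',(195,255,240,300)),('top','top0',(190,160,222,195))]:
    im=cv2.cvtColor(cv2.imread(f'pics/{img}.png'),cv2.COLOR_BGR2HSV)
    m=((im[...,1]<60)&(im[...,2]>110)).astype(np.uint8); mm=np.zeros_like(m); x0,y0,x1,y1=box; mm[y0:y1,x0:x1]=m[y0:y1,x0:x1]
    n,l,st,ce=cv2.connectedComponentsWithStats(mm); k=1+np.argmax(st[1:,4]); print(cam,st[k],ce[k])
    for d in(-.01,-.005,0,.005):
        h=cv2.convexHull(proj(cam,lidpts(p,d,0)[0]).astype(np.float32)); mo=cv2.moments(h); print(d,round(mo['m10']/mo['m00'],1),round(mo['m01']/mo['m00'],1),round(mo['m00']),cv2.boundingRect(h))
for d in (-.005,0): print(lidpts(p,d,0)[1:])
E
python3 fit2.py
```

```text
stand (np.float64(4.2954188419559625), array([0.61747818, 0.30827025, 0.58522938]), array([ 0.4005122 , -1.02181162,  1.70637747, -0.4655246 , -0.68877472,
        1.08058101, -1.45026507,  0.71593069]))
w [ 296  140   59   58 2608] [324.55253067 168.31518405]
-0.01 319.6 161.6 2585 (290, 133, 60, 57)
-0.005 323.1 165.0 2586 (294, 136, 59, 57)
0 326.7 168.4 2588 (297, 140, 60, 57)
0.005 330.2 171.9 2591 (301, 143, 59, 58)
side [195 255  34  37 691] [213.29811867 275.21418234]
-0.01 218.2 280.1 644 (203, 265, 30, 30)
-0.005 215.8 279.7 647 (201, 265, 30, 30)
0 213.3 279.3 650 (198, 264, 30, 30)
0.005 210.9 279.0 653 (196, 264, 30, 30)
top [190 166  26  20 378] [204.13492063 176.11640212]
-0.01 206.9 178.6 346 (196, 168, 22, 21)
-0.005 205.8 177.1 347 (195, 166, 22, 22)
0 204.7 175.5 348 (193, 165, 23, 21)
0.005 203.6 174.0 349 (192, 163, 23, 22)
(array([0.61356152, 0.3056748 , 0.05329021]), array([-0.28505142, -0.18889453,  0.93971514]))
(array([0.61747818, 0.30827025, 0.055     ]), array([-0.28505142, -0.18889453,  0.93971514]))
```

```bash
cat >> h.py <<'E'
def need(pos,R,s=None):
    s=s or monitor.state(); w,x,y,z=s['tool_rot']; Rc=Rn.from_quat([x,y,z,w])
    rv=(Rn.from_matrix(R)*Rc.inv()).as_rotvec()
    print('shift/0.5',np.round((np.array(pos)-s['tool_pos'])/.5,4),'turn/1.5',np.round(rv/1.5,4),'deg',np.degrees(np.linalg.norm(rv)))
def Rzy(z,y):
    z=np.array(z)/np.linalg.norm(z);y=np.array(y)-z*np.dot(y,z);y/=np.linalg.norm(y);return np.c_[np.cross(y,z),y,z]
E
python3 - <<'E'
from h import *
n=np.array([-.285,-.189,.94]); y=[-np.sin(.585),np.cos(.585),0]
o=np.array([.616,.306,.0545])
need(o+.078*n,Rzy(-n,y)); need(o+.008*n,Rzy(-n,y))
E
```

```text
shift/0.5 [-0.0484 -0.0168 -0.2251] turn/1.5 [ 0.0388 -0.2366  0.5574] deg 52.147098570786675
shift/0.5 [-0.0085  0.0097 -0.3567] turn/1.5 [ 0.0388 -0.2366  0.5574] deg 52.147098570786675
```

{"method": "step_arm", "body": {
  "motion": [
    [-0.048,-0.017,-0.1,0.039,-0.237,0.557,0],
    [-0.048,-0.017,-0.2,0.039,-0.237,0.557,0],
    [-0.048,-0.017,-0.225,0.039,-0.237,0.557,0],
    [-0.048,-0.017,-0.225,0.039,-0.237,0.557,0],
    [-0.048,-0.017,-0.225,0.039,-0.237,0.557,0],
    [-0.048,-0.017,-0.225,0.039,-0.237,0.557,0],
    [-0.048,-0.017,-0.225,0.039,-0.237,0.557,0],
    [-0.048,-0.017,-0.225,0.039,-0.237,0.557,0],
    [-0.048,-0.017,-0.225,0.039,-0.237,0.557,0]
  ]
}}

```text
time: 4.2
tool_pos: [0.5952, 0.2907, 0.1284]
tool_rot: [0.167, -0.282, 0.943, 0.05]
contact_force: [0.2, -0.2, -0.6]
gripper_width: 0.998
```

```bash
python3 - <<'E'
from h import *
s,f,c=wristcam('w2.png'); np.save('w2.npy',c,allow_pickle=True); C['w']=c
print(s['time'],s['tool_pos'],s['joint_pos'])
n=np.array([-.285,-.189,.94]); y=[-np.sin(.585),np.cos(.585),0]
o=np.array([.616,.306,.0545])
need(o+.078*n,Rzy(-n,y),s); need(o+.008*n,Rzy(-n,y),s)
im=cv2.imread('pics/w2.png')
th=np.linspace(0,6.28,60); ux=np.cross(y,n)
for h in (0,.025):
    P=[o+h*n+.027*(np.cos(t)*np.array(y)+np.sin(t)*ux) for t in th]
    cv2.polylines(im,[proj('w',P).astype(np.int32)],True,(255,0,0),1)
cv2.imwrite('pics/w2o.png',im)
E
```

```text
4.2 [0.59520558 0.29065726 0.12840865] [ 0.30115094  0.02121427  1.85262981  0.11966474  0.93399904 -1.90617287]
shift/0.5 [-0.0029  0.0012 -0.0012] turn/1.5 [-0.001   0.0003  0.0022] deg 0.21036578190830899
shift/0.5 [ 0.037   0.0277 -0.1328] turn/1.5 [-0.001   0.0003  0.0022] deg 0.21036578190830899
```

View pics/w2o.png

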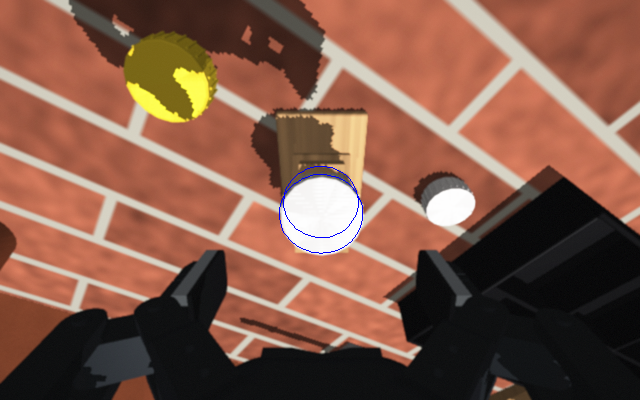

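```bash
python3 - <<'E'
import cv2
im=cv2.imread('pics/w2o.png')[95:275,240:400]
cv2.imwrite('pics/w2c.png',cv2.resize(im,None,fx=3.3,fy=3.3,interpolation=cv2.INTER_NEAREST))
E
```

```text
(no output)
```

View pics/w2c.png

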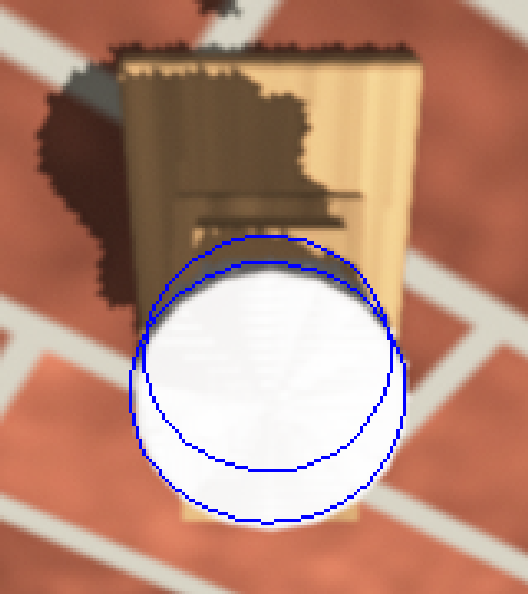

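{"method": "step_arm", "body": {
  "motion": [
    [0.012,0.009,-0.044,0,0,0,0],
    [0.024,0.018,-0.088,0,0,0,0],
    [0.032,0.024,-0.115,0,0,0,0],
    [0.037,0.028,-0.133,0,0,0,0],
    [0.037,0.028,-0.133,0,0,0,0],
    [0.037,0.028,-0.133,0,0,0,60],
    [0.037,0.028,-0.133,0,0,0,120],
    [0.037,0.028,-0.133,0,0,0,255],
    [0.037,0.028,-0.133,0,0,0,255],
    [0.037,0.028,-0.133,0,0,0,255]
  ]
}}

```text
time: 5.25
tool_pos: [0.6146, 0.3042, 0.0633]
tool_rot: [0.168, -0.283, 0.943, 0.05]
contact_force: [-2.7, -1.9, 5.7]
gripper_width: 0.605
```

```bash
python3 - <<'E'
from h import *
s,f,c=wristcam('w3.png'); print(s['time'],s['tool_pos'],s['contact_force'],s['gripper_width'])
E
```

```text
5.25 [0.61463644 0.30420927 0.06332313] [-2.74552042 -1.86110494  5.72023671] 0.6049493308575161
```

View pics/w3.png

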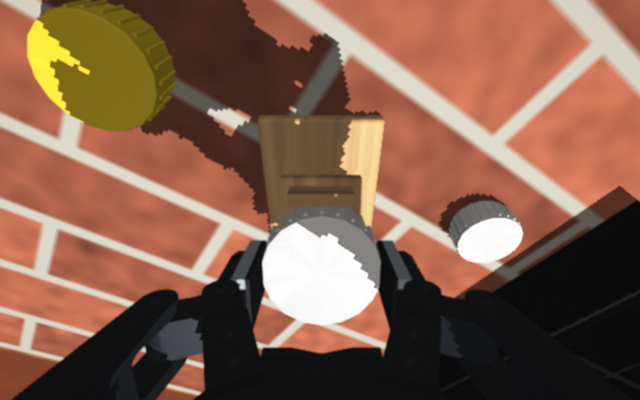

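```bash
python3 - <<'E'
from h import *
pk=pose([.6056,-.0743,3.405],[0,-.035,.012])[0]; print(pk)
a=np.radians(60)
need([pk[0],pk[1],.2],Rzy([0,0,-1],[np.cos(a),np.sin(a),0]))
E
```

```text
[ 0.59648698 -0.04050721  0.012     ]
shift/0.5 [-0.0363 -0.6895  0.2733] turn/1.5 [-0.0074  0.2473 -0.7295] deg 66.20076912621545
```

{"method": "step_arm", "body": {
  "motion": [
    [-0.009,-0.006,0.03,0,0,0,255],
    [-0.018,-0.012,0.06,0,0,0,255],
    [-0.036,-0.024,0.12,0,0,0,255]
  ]
}}

```text
time: 5.6
tool_pos: [0.5937, 0.2913, 0.1189]
tool_rot: [0.164, -0.283, 0.944, 0.05]
contact_force: [-0.3, -0.1, -0.9]
gripper_width: 0.608
```

{"method": "step_arm", "body": {
  "motion": [
    [0.005,-0.07,0.1,-0.007,0.247,-0.73,255],
    [0.005,-0.14,0.16,-0.007,0.247,-0.73,255],
    [0.005,-0.22,0.16,-0.007,0.247,-0.73,255],
    [0.005,-0.3,0.16,-0.007,0.247,-0.73,255],
    [0.005,-0.38,0.16,-0.007,0.247,-0.73,255],
    [0.005,-0.46,0.16,-0.007,0.247,-0.73,255],
    [0.005,-0.54,0.16,-0.007,0.247,-0.73,255],
    [0.005,-0.61,0.16,-0.007,0.247,-0.73,255],
    [0.005,-0.664,0.16,-0.007,0.247,-0.73,255],
    [0.005,-0.664,0.16,-0.007,0.247,-0.73,255]
  ]
}}

```text
time: 6.6
tool_pos: [0.5981, -0.0431, 0.201]
tool_rot: [-0.001, 0.261, 0.965, 0.0]
contact_force: [-1.3, -0.1, -0.6]
gripper_width: 0.604
```

```bash
python3 - <<'E'
from h import *
s,f,c=wristcam('w4.png'); np.save('w4.npy',c,allow_pickle=True); C['w']=c
print(s['time'],s['tool_pos'],s['tool_rot'],s['joint_pos'],s['gripper_width'])
for t in ['pocket','handle','pointer','mark','bush','jig']:
    print(t,[(d['uv'],round(d['p'],2)) for d in eyes.pinpoint(t,'wrist')[:2]])
E
```

```text
6.6 [ 0.5980624  -0.04308583  0.20102447] [-9.39442541e-04  2.61292460e-01  9.65259103e-01  4.81081527e-04] [-1.96493551e-01  1.43390916e-02  1.70317165e+00  1.09888178e-03
  1.42589131e+00 -1.23872736e+00] 0.6043957006510735
pocket [([319.2, 168.3], 0.71)]
handle [([10.7, 280.1], 0.65)]
pointer [([212.5, 204.2], 0.9)]
mark []
bush [([255.5, 124.1], 0.89)]
jig [([296.8, 190.5], 0.88)]
```

View pics/w4.png

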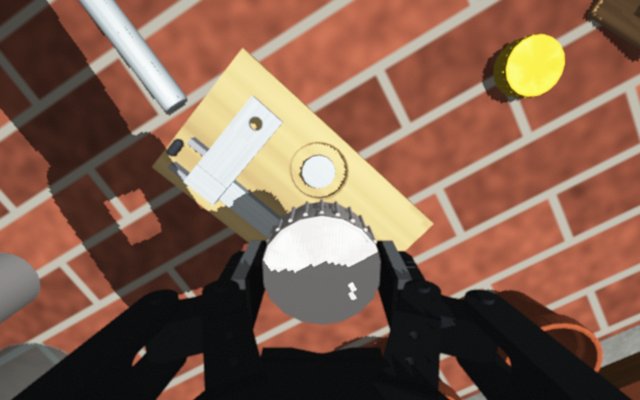

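```bash
python3 - <<'E'
import cv2
im=cv2.imread('pics/w4.png')[40:240,145:445]
cv2.imwrite('pics/w4c.png',cv2.resize(im,None,fx=2.6,fy=2.6,interpolation=cv2.INTER_CUBIC))
im=cv2.imread('pics/w4.png')[130:210,280:360]
cv2.imwrite('pics/w4d.png',cv2.resize(im,None,fx=7,fy=7,interpolation=cv2.INTER_CUBIC))
E
```

```text
(no output)
```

View pics/w4c.png

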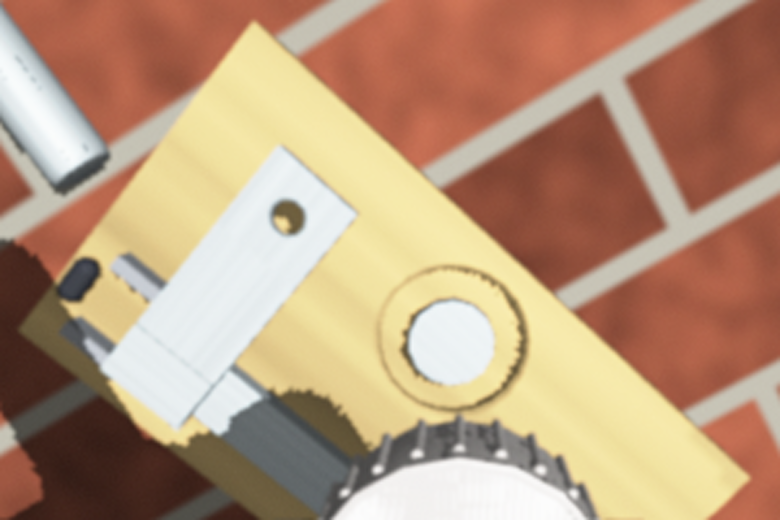

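View pics/w4d.png

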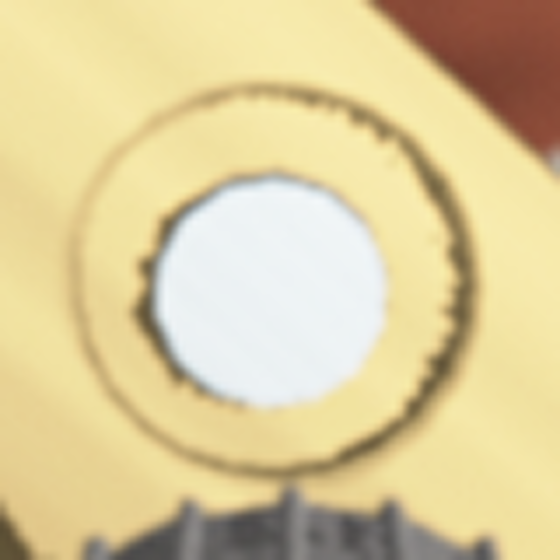

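```bash
cat > fit4.py <<'E'
from h import *
C['w']=np.load('w4.npy',allow_pickle=True).item()
obs=[((130,-75,20),(243,47.7),1),((-130,-75,20),(433.5,223.8),1),((130,75,20),(152.7,166.2),1),((0,-35,22),(318.6,171.6),3),((0,-35,20),(319.3,169.8),1),((75,-35,51),(255.8,123.5),1)]
P=np.array([o[0] for o in obs])/1e3; uv=np.array([o[1] for o in obs]); w=np.array([o[2] for o in obs])[:,None]
f=lambda p:((proj('w',pose(p,P))-uv)*w).ravel()
r=least_squares(f,[.6056,-.0743,3.405]); print(r.x,np.round(f(r.x).reshape(-1,2)/w,1).tolist())
print('pocket',pose(r.x,[0,-.035,.012]),'handle',pose(r.x,[-.05,.04,.08]))
print('boss direct',planez('w',(318.6,171.6),.022),planez('w',(319.3,169.8),.020))
for n,uv in (('side','x'),('top','x')): print(n,[ (k,np.round(proj(n,pose(r.x,np.array(q)/1e3))[0],1).tolist()) for k,q in {'boss':(0,-35,22),'handle':(-50,40,80),'pointer':(60,61,32),'mark':(-15,64,38),'c1':(130,-75,20),'c2':(-130,-75,20),'c3':(-130,75,20),'c4':(130,75,20)}.items()])
E
python3 fit4.py
python3 - <<'E'
import cv2
for n,(a,b,c,d) in {'side':(250,150,370,225),'top':(300,120,400,240)}.items():
    im=cv2.imread(f'pics/{n}0.png')[b:d,a:c]
    s=5 if n=='top' else 6.5; cv2.imwrite(f'pics/{n}0d.png',cv2.resize(im,None,fx=s,fy=s,interpolation=cv2.INTER_CUBIC))
E
```

```text
[ 0.60433348 -0.07670124  3.44997921] [[-0.1, -0.4], [0.0, -0.5], [-0.7, -0.0], [0.2, 0.0], [-0.5, 1.4], [-0.0, -0.2]]
pocket [[ 0.59371022 -0.04335239  0.012     ]] handle [[ 0.66411557 -0.09963814  0.08      ]]
boss direct [ 0.59362904 -0.04348932  0.022     ] [ 0.59273722 -0.04214907  0.02      ]
side [('boss', [307.0, 197.4]), ('handle', [295.1, 160.2]), ('pointer', [335.6, 174.8]), ('mark', [309.5, 168.5]), ('c1', [353.4, 216.6]), ('c2', [255.3, 200.5]), ('c3', [271.2, 165.1]), ('c4', [360.9, 178.6])]
top [('boss', [333.8, 183.6]), ('handle', [354.7, 153.5]), ('pointer', [374.0, 192.4]), ('mark', [366.2, 166.2]), ('c1', [335.0, 232.5]), ('c2', [305.7, 145.3]), ('c3', [355.9, 128.7]), ('c4', [386.8, 215.3])]
```

View pics/top0d.png

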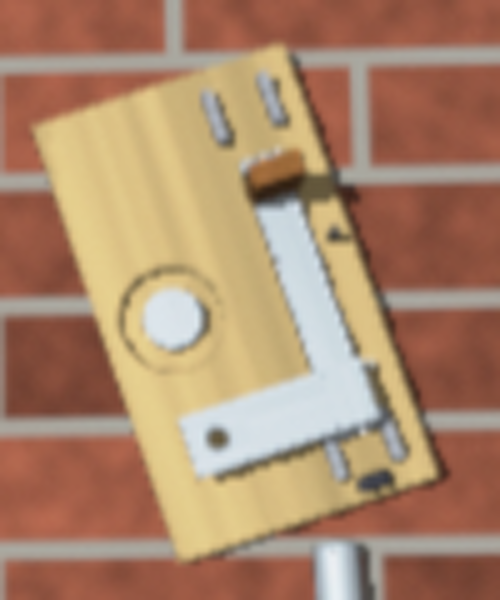

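View pics/side0d.png

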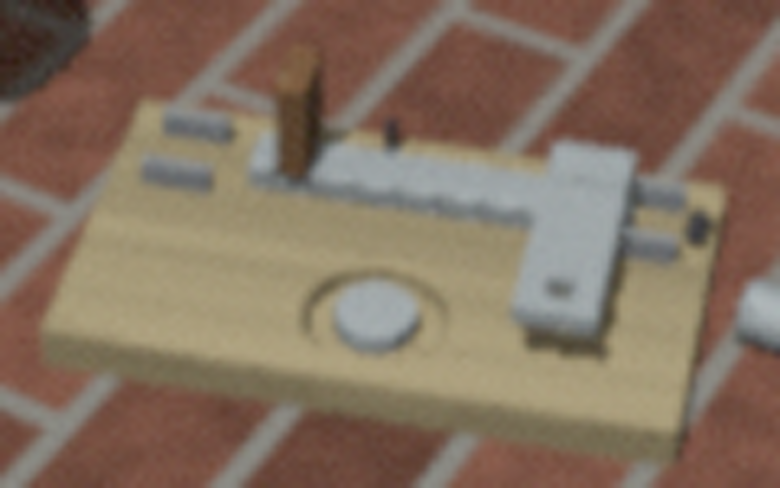

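```bash
cat > lidfit.py <<'E'
from h import *
im=cv2.imread('pics/w4.png'); he=np.load('wrist.npy',allow_pickle=True).item(); H=np.linalg.inv(he['hand_eye'])
th=np.linspace(0,2*np.pi,90)
def pr(P): 
    Q=(H[:3,:3]@P.T).T+H[:3,3]; q=(he['mtx']@Q.T).T; return q[:,:2]/q[:,2:]
big=cv2.resize(im[190:340,245:400],None,fx=4.8,fy=4.8,interpolation=cv2.INTER_CUBIC)
for (dx,dy,z,col) in [(0,0,-.017,(255,0,0)),(.0,.0,.008,(0,0,255)),(0,0,-.014,(0,200,0))]:
    P=np.c_[dx+.027*np.cos(th),dy+.027*np.sin(th),np.full(90,z)]
    cv2.polylines(big,[((pr(P)-[245,190]+.5)*4.8).astype(np.int32)],True,col,1)
cv2.imwrite('pics/w4l.png',big)
E
python3 lidfit.py
```

```text
(no output)
```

View pics/w4l.png

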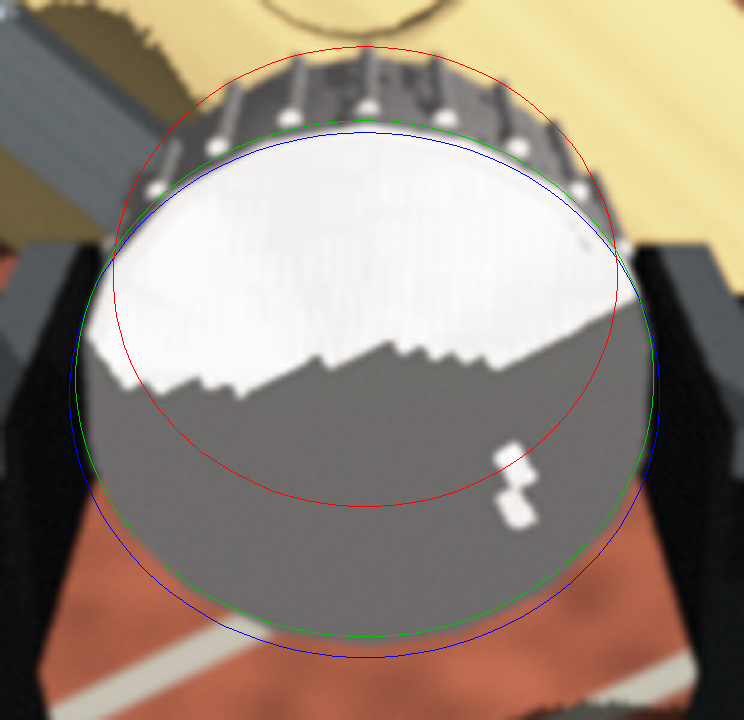

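{"method": "step_arm", "body": {
  "motion": [
    [-0.009,0,-0.1,0,0,0,255],
    [-0.009,0,-0.2,0,0,0,255],
    [-0.009,0,-0.26,0,0,0,255],
    [-0.009,0,-0.3,0,0,0,255],
    [-0.009,0,-0.3,0,0,0,255]
  ]
}}

```text
time: 7.45
tool_pos: [0.5905, -0.0387, 0.0471]
tool_rot: [-0.005, 0.259, 0.966, 0.001]
contact_force: [-1.1, 0.9, -0.4]
gripper_width: 0.603
```

```bash
python3 - <<'E'
from h import *
s,f,c=wristcam('w5.png'); np.save('w5.npy',c,allow_pickle=True); C['w']=c
print(s['time'],s['tool_pos'],s['tool_rot'],s['contact_force'],s['gripper_width'])
grab('side','side5.png'); grab('top','top5.png')
im=cv2.imread('pics/w5.png'); th=np.linspace(0,2*np.pi,90)
for k,(r,z) in {(255,0,0):(.029,.02),(0,0,255):(.017,.022)}.items():
    P=np.c_[.5937+r*np.cos(th),-.0434+r*np.sin(th),np.full(90,z)]
    cv2.polylines(im,[proj('w',P).astype(np.int32)],True,k,1)
cv2.imwrite('pics/w5o.png',im)
for n,(a,b,cc,d) in {'side':(250,150,370,225),'top':(300,120,400,240)}.items():
    im=cv2.imread(f'pics/{n}5.png')[b:d,a:cc]
    s=5 if n=='top' else 6.5; cv2.imwrite(f'pics/{n}5d.png',cv2.resize(im,None,fx=s,fy=s,interpolation=cv2.INTER_CUBIC))
E
```

```text
7.45 [ 0.59045935 -0.03871481  0.04709893] [-4.86394667e-03  2.58781828e-01  9.65923340e-01  6.39035749e-04] [-1.08797     0.86835116 -0.44417686] 0.6033417149999473
```

View pics/w5o.png

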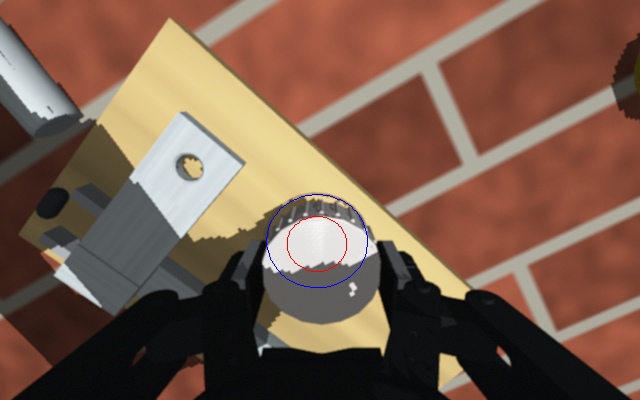

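View pics/side5d.png

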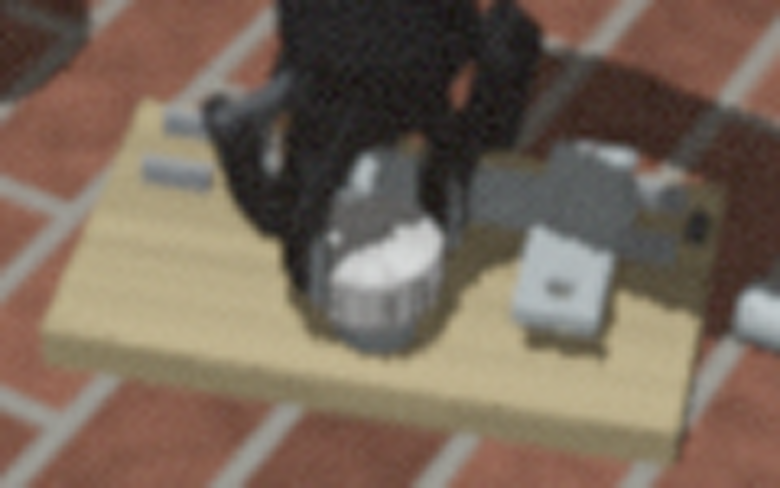

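```bash
python3 - <<'E'
from h import *
for i in range(4):
    s=monitor.state(); print(s['time'],s['tool_pos'],s['tool_rot'],np.abs(s['joint_vel']).max())
    eyes.grab_frame('top')
E
```

```text
7.6 [ 0.5947225  -0.03984043  0.05282701] [2.29195608e-04 2.59004144e-01 9.65875691e-01 9.74665547e-04] 0.01981451357823273
7.65 [ 0.59514141 -0.04002832  0.05339215] [7.86134746e-04 2.59043525e-01 9.65864805e-01 1.00589303e-03] 0.007083330413010298
7.7 [ 0.59522813 -0.04013165  0.05358224] [9.56523652e-04 2.59136871e-01 9.65839592e-01 1.02455529e-03] 0.0020275229065288875
7.75 [ 0.5951028  -0.04019876  0.05342108] [8.43573307e-04 2.59210401e-01 9.65819972e-01 1.01864099e-03] 0.00560139180698724
```

```bash
python3 - <<'E'
from h import *
s,f,c=wristcam('w6.png'); np.save('w6.npy',c,allow_pickle=True); print(s['tool_pos'])
im=cv2.imread('pics/w6.png')
cv2.imwrite('pics/w6a.png',cv2.resize(im[0:200,10:260],None,fx=3,fy=3,interpolation=cv2.INTER_CUBIC))
cv2.imwrite('pics/w6b.png',cv2.resize(im[180:360,240:500],None,fx=3,fy=3,interpolation=cv2.INTER_CUBIC))
E
```

```text
[ 0.59487231 -0.04020167  0.05315534]
```

View pics/w6a.png

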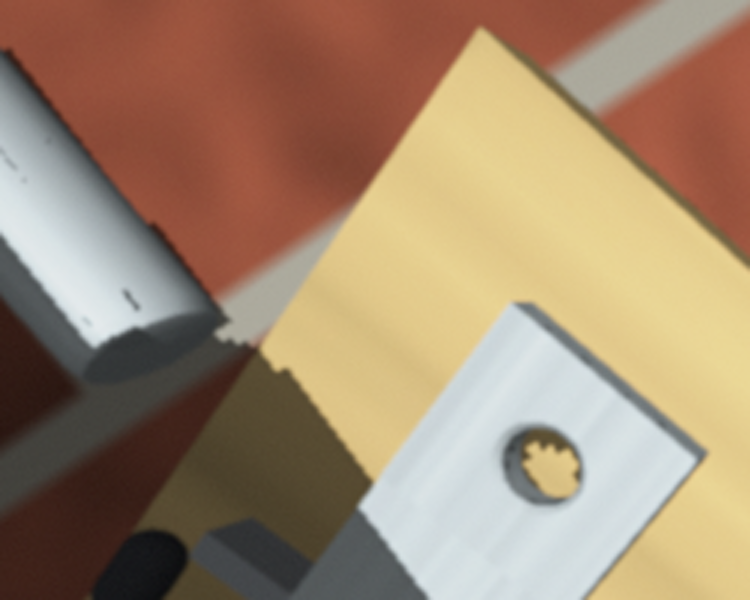

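View pics/w6b.png

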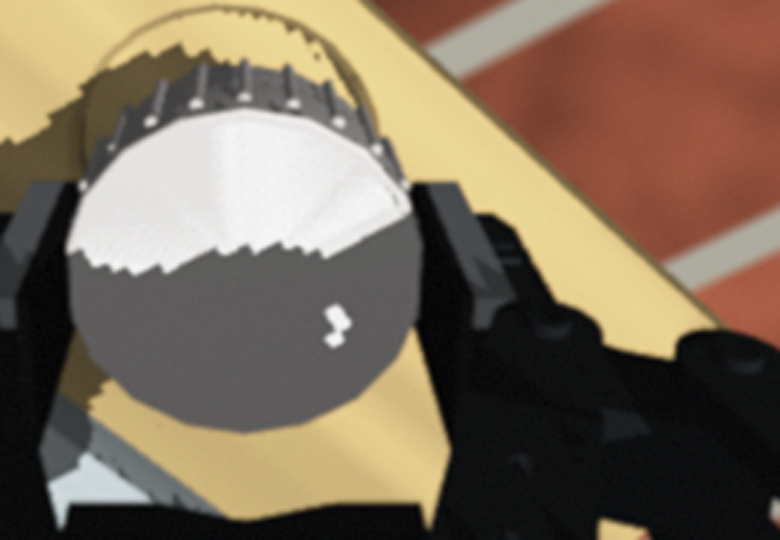

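```bash
cat > fit6.py <<'E'
from h import *
C['w']=np.load('w6.npy',allow_pickle=True).item()
a=np.array([(85,130),(103,62),(130,38),(180,12),(230,6),(300,28),(345,70),(378,120)])/3+[240,180]
g=np.array([planez('w',p,.02)[:2] for p in a])
def f(p): return np.hypot(*(g-p[:2]).T)-p[2]
r=least_squares(f,[.594,-.043,.029]); print('mouth',r.x,np.round(f(r.x)*1e3,1))
for R in(.029,.030): 
    r=least_squares(lambda p:np.hypot(*(g-p).T)-R,[.594,-.043]); print(R,r.x,r.cost)
obs=[((130,-75,20),(170.7,9)),((75,-35,51),(190.7,154.7)),((92,-52,51),(181.7,100.7)),((58,-52,51),(245.7,151.7))]
P=np.array([o[0] for o in obs])/1e3; uv=np.array([o[1] for o in obs])
f=lambda p:(proj('w',pose(p,P))-uv).ravel()
r=least_squares(f,[.6056,-.0743,3.405]); print(r.x,np.round(f(r.x).reshape(-1,2),1).tolist())
f2=lambda p:(proj('w',pose([p[0],p[1],3.45],P))-uv).ravel()
r=least_squares(f2,[.6056,-.0743]); r.x=np.r_[r.x,3.45]; print(r.x,np.round(f(r.x).reshape(-1,2),1).tolist())
print('pocket',pose(r.x,[0,-.035,.012]))
E
python3 fit6.py
```

```text
mouth [ 0.59291805 -0.04279146  0.02888875] [-0.9  0.8  0.3  0.2  0.1 -0.6 -1.   1.1]
0.029 [ 0.59304185 -0.0428599 ] 2.0493147056833624e-06
0.03 [ 0.59416019 -0.04347964] 2.875173466805115e-06
[ 0.60465226 -0.0756389   3.46184886] [[-0.3, -0.3], [1.1, 0.6], [0.3, -0.7], [-1.1, 0.4]]
[ 0.60438633 -0.07681868  3.45      ] [[0.7, -0.7], [0.5, 0.6], [0.4, -0.8], [-1.6, 1.0]]
pocket [[ 0.59376238 -0.04347004  0.012     ]]
```

{"method": "step_arm", "body": {
  "motion": [
    [-0.003,-0.006,-0.02,0,0,0,255],
    [-0.003,-0.006,-0.038,0,0,0,255],
    [-0.003,-0.006,-0.038,0,0,0,255],
    [-0.003,-0.006,-0.038,0,0,0,255],
    [-0.003,-0.006,-0.038,0,0,0,255]
  ]
}}

```text
time: 8.35
tool_pos: [0.5921, -0.0431, 0.0321]
tool_rot: [-0.001, 0.259, 0.966, 0.001]
contact_force: [-0.3, -0.3, -1.1]
gripper_width: 0.601
```

{"method": "step_arm", "body": {
  "motion": [
    [0.002,0,0,0,0,0,255],
    [0.002,0,-0.005,0,0,0,255],
    [0.002,0,-0.01,0,0,0,255],
    [0.002,0,-0.01,0,0,0,255]
  ]
}}

```text
time: 8.75
tool_pos: [0.5927, -0.043, 0.0267]
tool_rot: [-0.001, 0.259, 0.966, 0.001]
contact_force: [-0.3, -0.2, -0.9]
gripper_width: 0.606
```

```bash
python3 - <<'E'
from h import *
s,f,c=wristcam('w7.png'); np.save('w7.npy',c,allow_pickle=True); print(s['time'],s['tool_pos'],s['contact_force'],s['tool_rot'])
im=cv2.imread('pics/w7.png')
cv2.imwrite('pics/w7b.png',cv2.resize(im[180:360,240:440],None,fx=3.3,fy=3.3,interpolation=cv2.INTER_CUBIC))
im=cv2.cvtColor(eyes.grab_frame('side')['pixels'],cv2.COLOR_RGB2BGR)[170:225,280:350]
cv2.imwrite('pics/s7.png',cv2.resize(im,None,fx=8,fy=8,interpolation=cv2.INTER_CUBIC))
E
```

```text
8.75 [ 0.5927134  -0.04300755  0.02666876] [-0.33007533 -0.15976547 -0.86800908] [-1.44667130e-03  2.59306518e-01  9.65793620e-01  8.48317725e-04]
```

View pics/w7b.png

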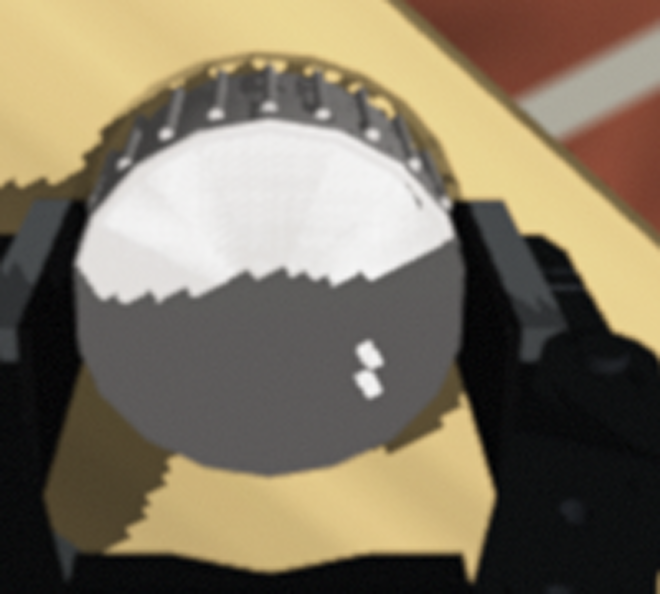

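View pics/s7.png

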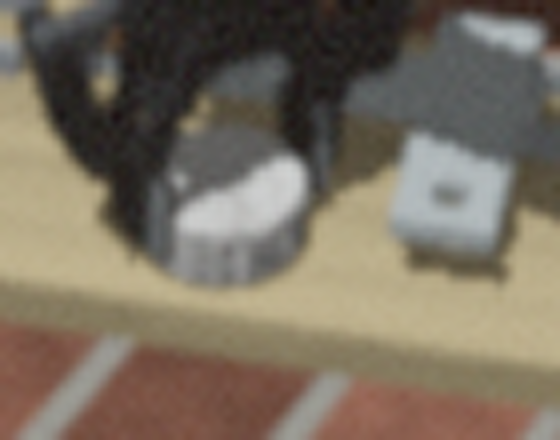

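{"method": "step_arm", "body": {
  "motion": [
    [0,0,-0.004,0,0,0,255],
    [0,0,-0.008,0,0,0,255],
    [0,0,-0.008,0,0,0,255]
  ]
}}

```text
time: 9.15
tool_pos: [0.5927, -0.043, 0.0227]
tool_rot: [-0.001, 0.259, 0.966, 0.001]
contact_force: [0.4, 0.7, -0.1]
gripper_width: 0.601
```

{"method": "step_arm", "body": {
  "motion": [
    [0,0,-0.002,0,0,0,255],
    [0,0,-0.004,0,0,0,255],
    [0,0,-0.004,0,0,0,255]
  ]
}}

```text
time: 9.45
tool_pos: [0.5932, -0.0431, 0.0214]
tool_rot: [-0.001, 0.259, 0.966, 0.001]
contact_force: [0.3, 0.2, 1.0]
gripper_width: 0.607
```

{"method": "step_arm", "body": {
  "motion": [
    [0,0,-0.002,0,0,0,255],
    [0,0,-0.004,0,0,0,255],
    [0,0,-0.004,0,0,0,255]
  ]
}}

```text
time: 9.75
tool_pos: [0.5935, -0.0432, 0.0212]
tool_rot: [-0.001, 0.259, 0.966, 0.001]
contact_force: [-5.8, -0.6, 11.7]
gripper_width: 0.608
```

```bash
python3 - <<'E'
from h import *
s,f,c=wristcam('w8.png'); np.save('w8.npy',c,allow_pickle=True); print(s['time'],s['tool_pos'],s['contact_force'],s['tool_rot'])
im=cv2.imread('pics/w8.png')
cv2.imwrite('pics/w8b.png',cv2.resize(im[180:360,240:440],None,fx=3.3,fy=3.3,interpolation=cv2.INTER_CUBIC))
E
```

```text
9.75 [ 0.59352599 -0.04315541  0.02123327] [-5.79549323 -0.58169314 11.74456001] [-1.05761443e-03  2.59243413e-01  9.65811109e-01  7.97490338e-04]
```

View pics/w8b.png

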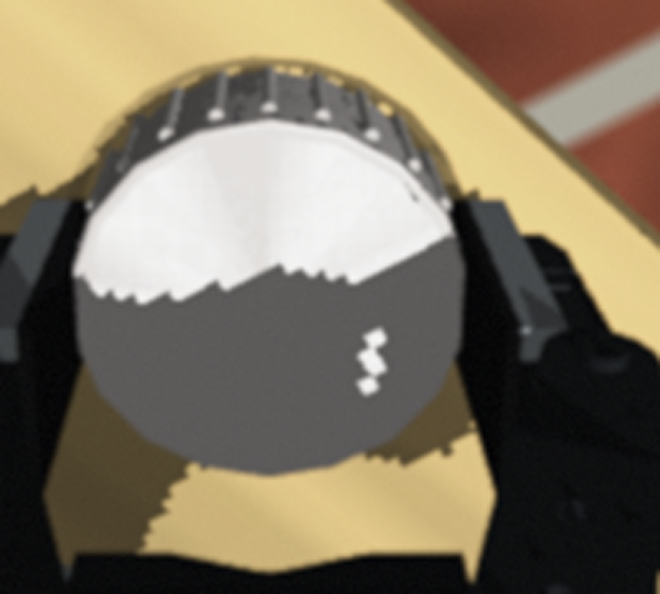

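{"method": "step_arm", "body": {
  "motion": [
    [0,0,0.002,0,0,0,255],
    [0,0,0.002,0,0,0,80],
    [0,0,0.002,0,0,0,60],
    [0,0,0.002,0,0,0,55],
    [0,0,0.01,0,0,0,50],
    [0,0,0.06,0,0,0,50],
    [0,0,0.14,0,0,0,50],
    [0,0,0.24,0,0,0,50],
    [0,0,0.24,0,0,0,50],
    [0,0,0.24,0,0,0,50]
  ]
}}

```text
time: 10.8
tool_pos: [0.5944, -0.0433, 0.1416]
tool_rot: [0.001, 0.259, 0.966, 0.001]
contact_force: [-0.6, -1.4, -0.1]
gripper_width: 0.808
```

```bash
python3 - <<'E'
from h import *
s,f,c=wristcam('w9.png'); np.save('w9.npy',c,allow_pickle=True); print(s['time'],s['tool_pos'],s['contact_force'],s['tool_rot'],s['gripper_width'])
C['w']=c
im=cv2.imread('pics/w9.png'); cc=im.copy(); th=np.linspace(0,2*np.pi,90)
for k,(r,z) in {(255,0,0):(.029,.02),(0,0,255):(.026,.037)}.items():
    P=np.c_[.5936+r*np.cos(th),-.0433+r*np.sin(th),np.full(90,z)]
    cv2.polylines(im,[proj('w',P).astype(np.int32)],True,k,1)
cv2.imwrite('pics/w9o.png',im)
grab('side','side9.png')
im=cv2.imread('pics/side9.png')[170:225,280:350]
cv2.imwrite('pics/s9.png',cv2.resize(im,None,fx=8,fy=8,interpolation=cv2.INTER_CUBIC))
E
```

```text
10.8 [ 0.59439645 -0.04330359  0.14158112] [-0.56589817 -1.39600796 -0.1427542 ] [0.00117362 0.25926585 0.96580475 0.00101157] 0.8079659328463147
```

View pics/w9o.png

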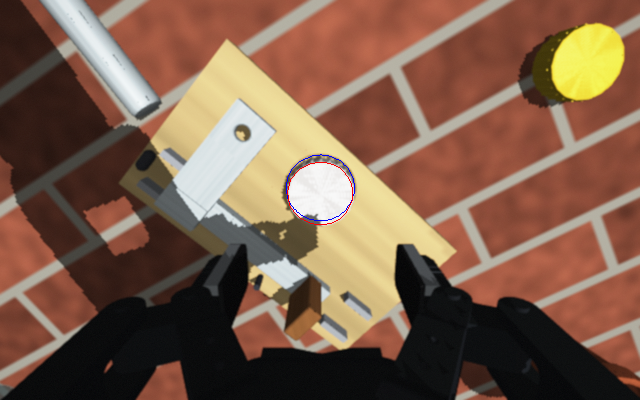

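View pics/s9.png

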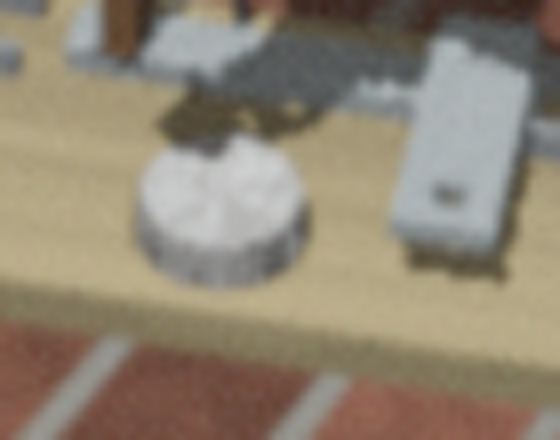

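```bash
python3 - <<'E'
import cv2
im=cv2.imread('pics/w9.png')
cv2.imwrite('pics/w9c.png',cv2.resize(im[140:240,270:370],None,fx=5.5,fy=5.5,interpolation=cv2.INTER_CUBIC))
cv2.imwrite('pics/w9d.png',cv2.resize(im[190:360,230:400],None,fx=3.5,fy=3.5,interpolation=cv2.INTER_CUBIC))
E
```

```text
(no output)
```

View pics/w9c.png

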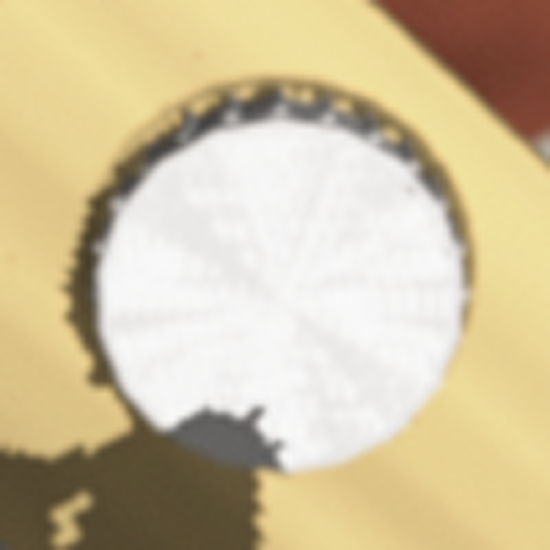

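View pics/w9d.png

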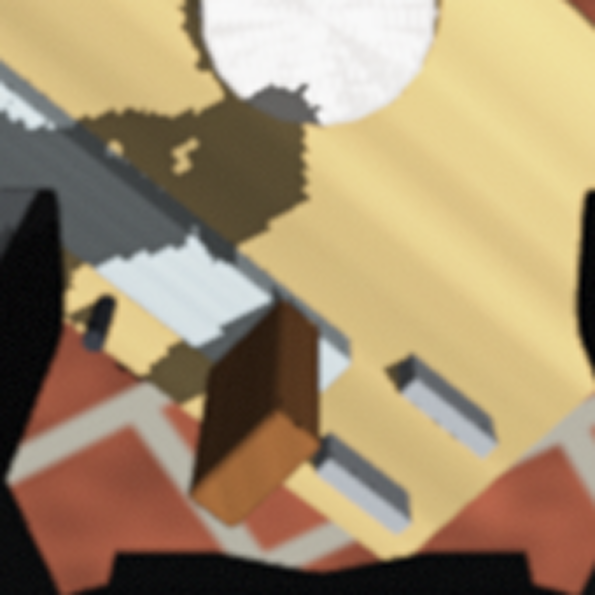

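```bash
python3 - <<'E'
from h import *
C['w']=np.load('w9.npy',allow_pickle=True).item()
print('handle',planez('w',(303.1,323.4),.08),'pred',pose([.6044,-.0767,3.45],[-.05,.04,.08]))
print('mark',planez('w',(259.4,276.6),.038),'pred',pose([.6044,-.0767,3.45],[-.015,.064,.038]))
y=3.45-np.pi
need([.6645,-.0995,.14],Rzy([0,0,-1],[np.cos(y),np.sin(y),0]))
E
```

```text
handle [ 0.66334494 -0.09883717  0.08      ] pred [[ 0.66418257 -0.09963565  0.08      ]]
mark [ 0.63080295 -0.12573681  0.038     ] pred [[ 0.63811893 -0.13312724  0.038     ]]
shift/0.5 [ 0.1447 -0.1133  0.0043] turn/1.5 [-0.0026 -0.0017 -0.4919] deg 42.27279743344219
```

{"method": "step_arm", "body": {
  "motion": [
    [0.143,-0.112,0,0,0,-0.49,0],
    [0.143,-0.112,0,0,0,-0.49,0],
    [0.143,-0.112,0,0,0,-0.49,0],
    [0.143,-0.112,0,0,0,-0.49,0],
    [0.143,-0.112,0,0,0,-0.49,0],
    [0.143,-0.112,0,0,0,-0.49,0],
    [0.143,-0.112,0,0,0,-0.49,0],
    [0.143,-0.112,0,0,0,-0.49,0]
  ]
}}

```text
time: 11.7
tool_pos: [0.664, -0.0988, 0.1381]
tool_rot: [-0.001, 0.588, 0.809, 0.001]
contact_force: [-0.6, -0.8, -0.1]
gripper_width: 0.998
```

```bash
python3 - <<'E'
from h import *
s,f,c=wristcam('w10.png'); np.save('w10.npy',c,allow_pickle=True); print(s['time'],s['tool_pos'],s['contact_force'],s['tool_rot'],s['gripper_width'])
C['w']=c
im=cv2.imread('pics/w10.png'); J=[.6044,-.0767,3.45]
top=pose(J,np.array([(-57,25,80),(-43,25,80),(-43,55,80),(-57,55,80)])/1e3)
cv2.polylines(im,[proj('w',top).astype(np.int32)],True,(255,0,0),1)
for q in [(60,61,32),(-15,64,38)]: cv2.circle(im,tuple(int(v) for v in proj('w',pose(J,np.array(q)/1e3))[0]),3,(0,255,0),1)
cv2.imwrite('pics/w10o.png',cv2.resize(im[120:380,150:500],None,fx=2.2,fy=2.2,interpolation=cv2.INTER_CUBIC))
y=3.45-np.pi
need([.6638,-.0993,.048],Rzy([0,0,-1],[np.cos(y),np.sin(y),0]),s)
E
```

```text
11.7 [ 0.6640109  -0.0988467   0.13812476] [-0.60463799 -0.79885151 -0.09473752] [-0.00141198  0.58819527  0.80871724  0.00086992] 0.9984889734172253
shift/0.5 [-0.0004 -0.0009 -0.1802] turn/1.5 [-0.002  -0.0008 -0.0032] deg 0.33128883096148193
```

View pics/w10o.png

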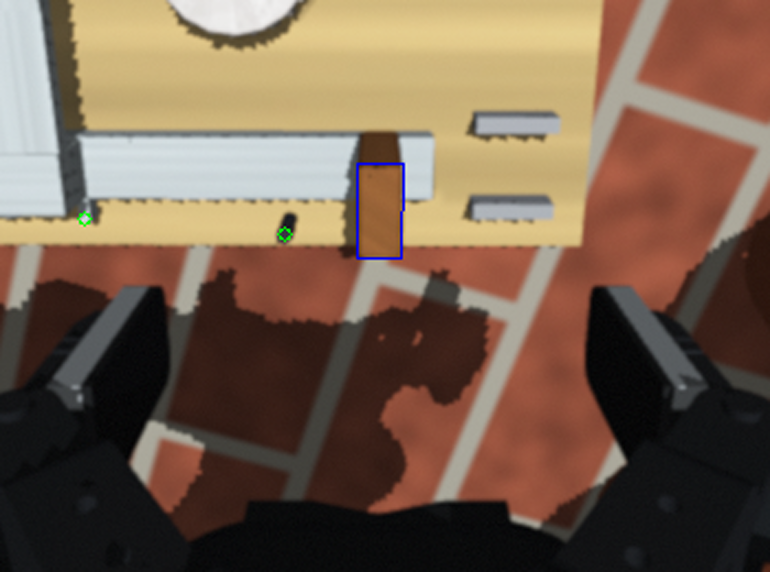

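{"method": "step_arm", "body": {
  "motion": [
    [0,-0.001,-0.08,0,0,0,0],
    [0,-0.001,-0.14,0,0,0,0],
    [0,-0.001,-0.18,0,0,0,0],
    [0,-0.001,-0.18,0,0,0,0],
    [0,-0.001,-0.18,0,0,0,100],
    [0,-0.001,-0.18,0,0,0,180],
    [0,-0.001,-0.18,0,0,0,190]
  ]
}}

```text
time: 12.45
tool_pos: [0.666, -0.0999, 0.0515]
tool_rot: [0.001, 0.589, 0.808, 0.002]
contact_force: [-0.4, 0.5, -0.4]
gripper_width: 0.514
```

```bash
python3 - <<'E'
from h import *
s,f,c=wristcam('w11.png'); print(s['time'],s['tool_pos'],s['contact_force'],s['tool_rot'],s['gripper_width'])
im=cv2.imread('pics/w11.png')
cv2.imwrite('pics/w11c.png',cv2.resize(im[120:380,150:500],None,fx=2.2,fy=2.2,interpolation=cv2.INTER_CUBIC))
E
```

```text
12.45 [ 0.66599578 -0.09992258  0.05151377] [-0.41328851  0.49017893 -0.44653447] [0.00106559 0.58889162 0.80820921 0.00184556] 0.5137672800661995
```

View pics/w11c.png

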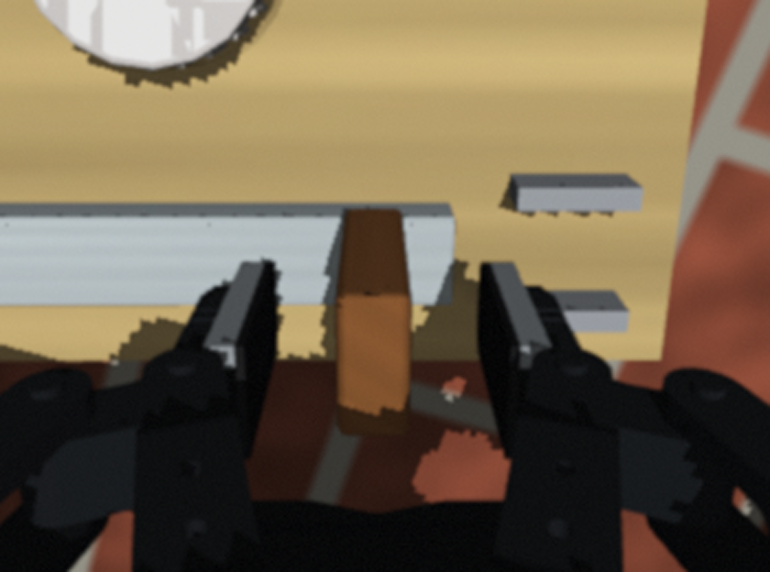

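{"method": "step_arm", "body": {
  "motion": [
    [-0.003,0,-0.008,0,0,0,190],
    [-0.003,0,-0.008,0,0,0,255],
    [-0.003,0,-0.008,0,0,0,255],
    [-0.003,0,-0.008,0,0,0,255],
    [-0.003,0,-0.008,0,0,0,255],
    [-0.003,0,-0.008,0,0,0,255]
  ]
}}

```text
time: 13.1
tool_pos: [0.6649, -0.0992, 0.0459]
tool_rot: [0.001, 0.589, 0.808, 0.003]
contact_force: [8.0, 2.1, -2.1]
gripper_width: 0.156
```

```bash
python3 - <<'E'
from h import *
s,f,c=wristcam('w12.png'); print(s['time'],s['tool_pos'],s['contact_force'],s['tool_rot'],s['gripper_width'])
im=cv2.imread('pics/w12.png')
cv2.imwrite('pics/w12c.png',im)
d=.075*np.array([np.cos(3.45-np.pi),np.sin(3.45-np.pi)]); print(d,d/.5)
E
```

```text
13.1 [ 0.66487674 -0.09917899  0.04586995] [ 8.0264688   2.13437012 -2.07651614] [0.00116345 0.58899547 0.80813123 0.00262674] 0.1555580402204719
[0.07146137 0.02276561] [0.14292273 0.04553123]
```

View pics/w12c.png

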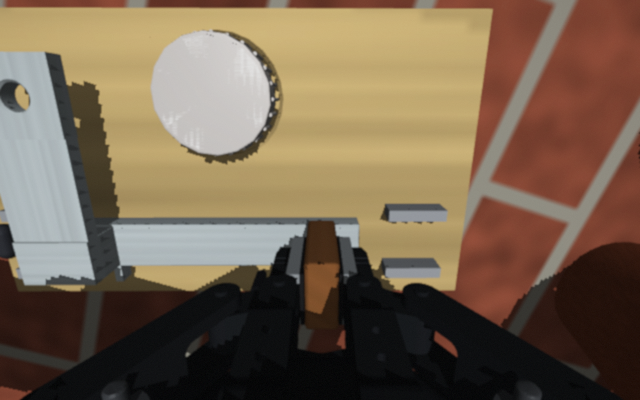

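{"method": "step_arm", "body": {
  "motion": [
    [0.014,0.0045,0,0,0,0,255],
    [0.034,0.011,0,0,0,0,255],
    [0.054,0.017,0,0,0,0,255],
    [0.074,0.024,0,0,0,0,255],
    [0.094,0.03,0,0,0,0,255],
    [0.114,0.036,0,0,0,0,255],
    [0.13,0.041,0,0,0,0,255],
    [0.14,0.045,0,0,0,0,255],
    [0.14,0.045,0,0,0,0,255],
    [0.14,0.045,0,0,0,0,255]
  ]
}}

```text
time: 14.15
tool_pos: [0.7318, -0.0777, 0.0458]
tool_rot: [-0.002, 0.589, 0.808, -0.001]
contact_force: [-9.2, -1.0, 7.4]
gripper_width: 0.152
```

```bash
python3 - <<'E'
from h import *
s,f,c=wristcam('w13.png'); np.save('w13.npy',c,allow_pickle=True)
print(s['time'],s['tool_pos'],s['contact_force'],s['tool_rot'],s['gripper_width'],s['tool_pos'][:2]-[.6649,-.0992])
eyes_t=grab('side','side13.png'); grab('top','top13.png')
s=monitor.state(); print(s['time'],s['tool_pos'],s['contact_force'])
d=np.array([np.cos(3.45-np.pi),np.sin(3.45-np.pi)]); print('travel',(s['tool_pos'][:2]-[.6649,-.0992])@d)
for n,(a,b,cc,dd) in {'side':(250,150,370,225),'top':(300,120,400,240)}.items():
    im=cv2.imread(f'pics/{n}13.png')[b:dd,a:cc]
    k=5 if n=='top' else 6.5; cv2.imwrite(f'pics/{n}13d.png',cv2.resize(im,None,fx=k,fy=k,interpolation=cv2.INTER_CUBIC))
E
```

```text
14.15 [ 0.73181517 -0.07768839  0.04575766] [-9.18056444 -0.9696638   7.38419652] [-2.16371066e-03  5.89010933e-01  8.08121986e-01 -5.42879174e-04] 0.152273568220518 [0.06691517 0.02151161]
14.3 [ 0.73168966 -0.07771183  0.04576596] [-10.03041849  -1.68723224   7.73345194]
travel 0.0701609536108823
```

View pics/w13.png

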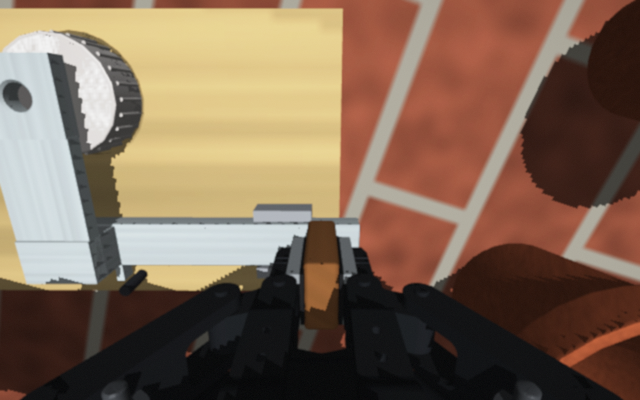

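View pics/side13d.png

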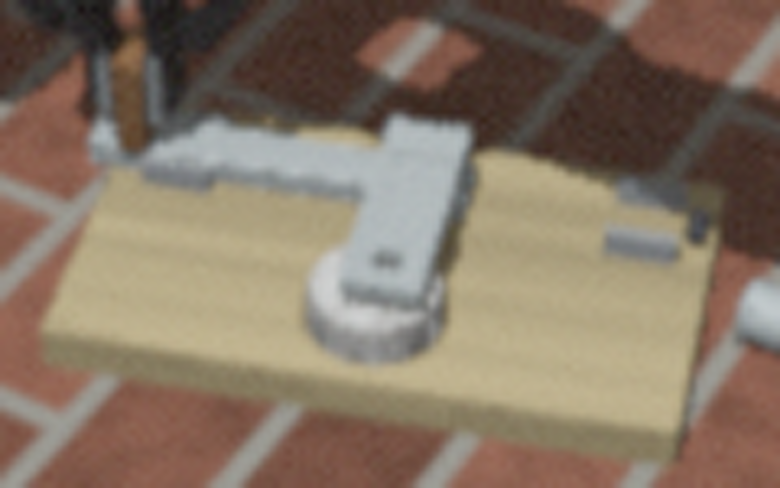

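View pics/top13d.png

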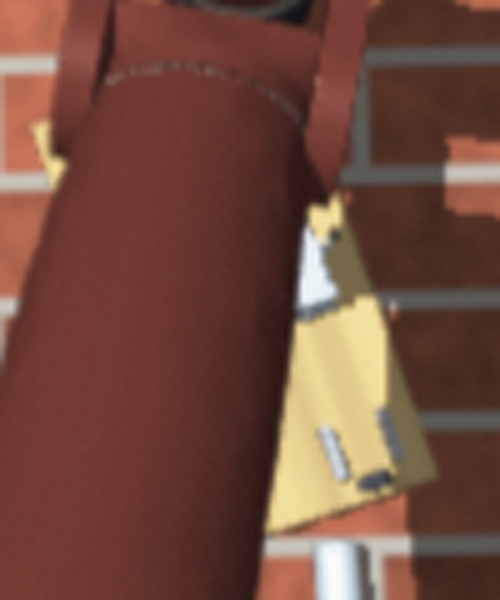

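```bash
cat > vis.py <<'E'
import sys
from h import *
k=sys.argv[1]; C['w']=np.load(f'w{k}.npy',allow_pickle=True).item(); J=[.6044,-.0767,3.45]
im=cv2.imread(f'pics/w{k}.png'); a,b=(80,230)
big=cv2.resize(im[b:b+80,a:a+90],None,fx=8,fy=8,interpolation=cv2.INTER_CUBIC)
def mk(q,col):
    u=(proj('w',pose(J,np.array(q)/1e3))[0]-[a,b]+.5)*8; print(q,u/8-.5+[a,b]); cv2.circle(big,tuple(int(v) for v in u),4,col,1)
mk((-15,64,38),(255,0,0))
for x,c in((-15,(0,255,0)),(-10,(0,0,255))): mk((x,61,32),c)
cv2.imwrite(f'pics/w{k}v.png',big)
E
python3 vis.py 13
```

```text
(-15, 64, 38) [124.95258497 289.77382599]
(-15, 61, 32) [130.42209277 278.84990114]
(-10, 61, 32) [121.35235584 278.81749241]
```

View pics/w13v.png

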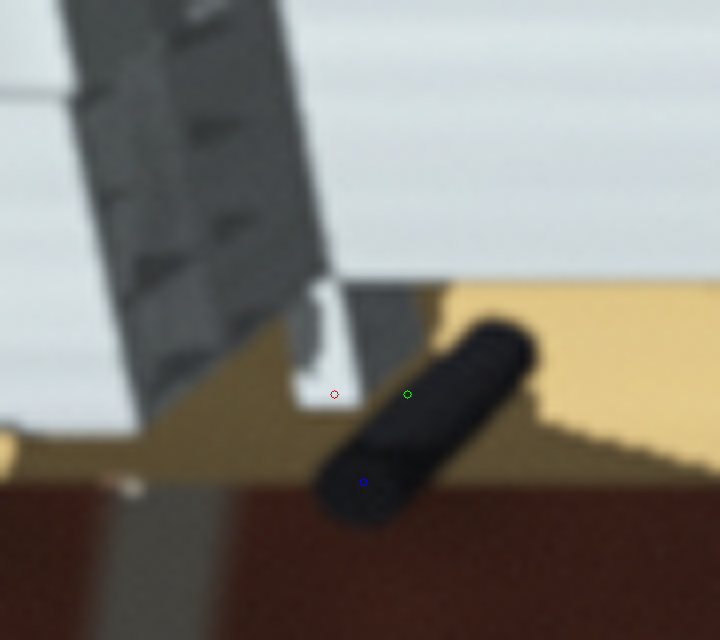

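{"method": "step_arm", "body": {
  "motion": [
    [0.0105,0.0033,0,0,0,0,255],
    [0.0105,0.0033,0,0,0,0,255],
    [0.0105,0.0033,0,0,0,0,255],
    [0.0105,0.0033,0,0,0,0,255]
  ]
}}

```text
time: 14.7
tool_pos: [0.7368, -0.0761, 0.0457]
tool_rot: [-0.002, 0.589, 0.808, -0.001]
contact_force: [-8.8, -1.1, 7.3]
gripper_width: 0.153
```

```bash
python3 - <<'E'
from h import *
s,f,c=wristcam('w14.png'); np.save('w14.npy',c,allow_pickle=True)
d=np.array([np.cos(3.45-np.pi),np.sin(3.45-np.pi)]); print(s['time'],s['tool_pos'],s['contact_force'],s['gripper_width'],'travel',(s['tool_pos'][:2]-[.6649,-.0992])@d)
E
python3 vis.py 14
```

```text
14.7 [ 0.73682274 -0.07606894  0.04573806] [-8.81145586 -1.08109796  7.26216175] 0.15270125799125042 travel 0.07555053179253214
(-15, 64, 38) [115.15801316 289.79121685]
(-15, 61, 32) [120.90059192 278.86948631]
(-10, 61, 32) [111.83434154 278.83663722]
```

View pics/w14v.png

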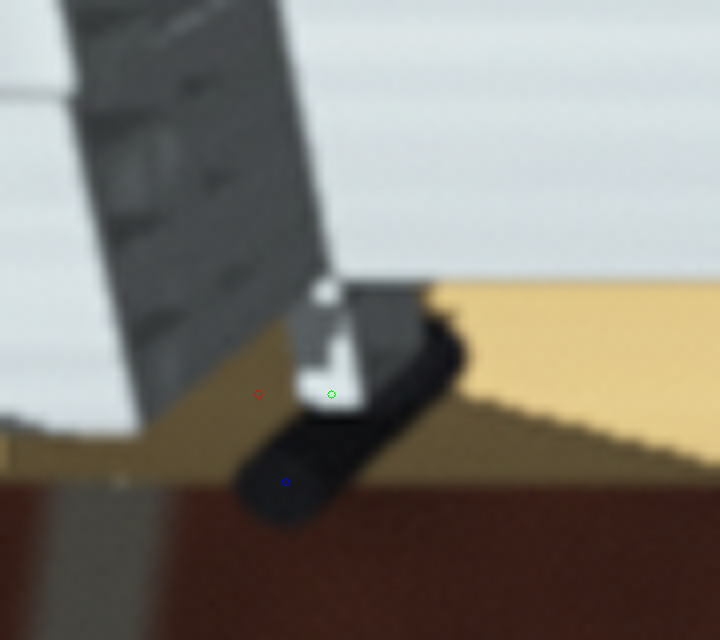

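```bash
python3 - <<'E'
from h import *
grab('side','side14.png')
im=cv2.imread('pics/side14.png')[110:400,150:450]
cv2.imwrite('pics/side14c.png',cv2.resize(im,None,fx=2.06,fy=2.06,interpolation=cv2.INTER_CUBIC))
s=monitor.state(); print(s['time'],s['tool_pos'],s['contact_force'],s['gripper_width'],np.abs(s['joint_vel']).max())
E
```

```text
14.8 [ 0.73682808 -0.07609072  0.04580635] [-9.31767098 -1.80971206  7.35620094] 0.1539751200786495 0.0021636554471812126
```

View pics/side14c.png

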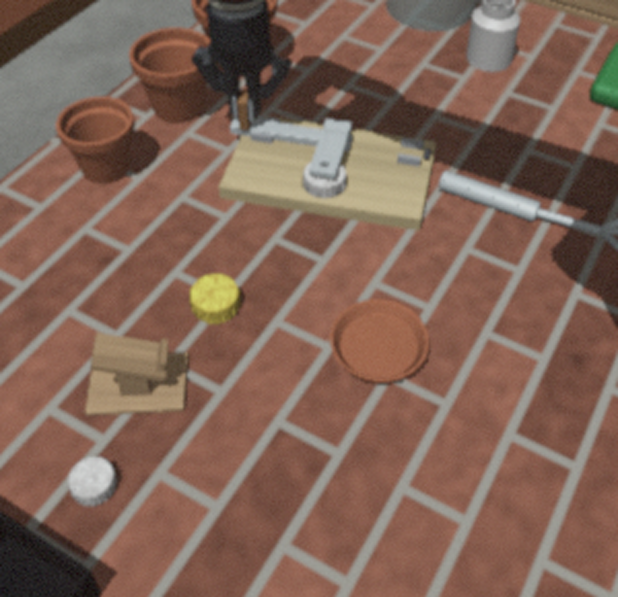

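View pics/w14.png

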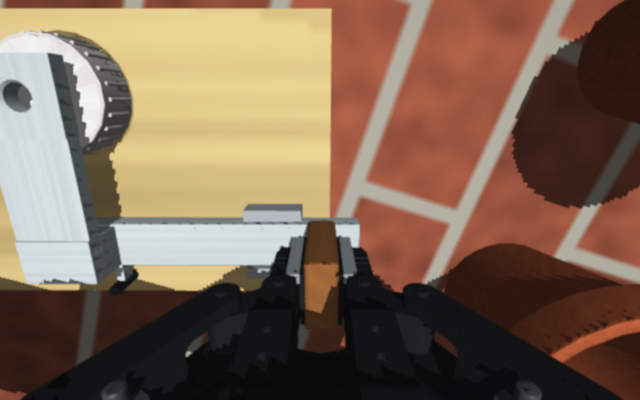

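The lid is seated at the pocket, with the guide plate over it. The pointer is level with the pin (nib at about (121, 279) in the wrist view), and the jar and saucer haven't moved. Handing in.

```bash
python3 -c "
from h import *
print(manip.job_done())"
```

```text
the job is handed in; nothing more can be done
None
```

The lid is in the jig pocket, and the arm is gripping the slide's handle with the pointer level with the index pin. I handed the job in at about 14.8 s.

- **Lid:** I took the larger white lid from the sloping stand and lowered it rim-down into the pocket until it met resistance (about 12 N). Then I let go of it. Afterwards its outline matched the predicted seated position in the wrist picture.
- **Slide:** I gripped the handle fore and aft and pulled the slide out in two steps.
- **Last checks:**
  - **Pointer:** the wrist picture puts it within about 0.2 mm of the pin.
  - **Handle travel:** the arm's own position gave 75.6 mm, against the 75 mm wanted.
  - **Grip:** the arm was still, holding about 9–10 N against the spring, with the fingers closed on the handle.
  - **Bystanders:** the jar and saucer look unmoved in the side picture.

Two things were less certain. The top camera disagreed with the wrist camera by about 2 mm, so I relied on the wrist camera. At the end the arm hid most of the jig from the top camera, so I did the final checks with the wrist and side cameras only. While pulling there was also a steady vertical force of about 7 N on the tool, which I left alone.

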